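# Move the ball coupler to the test station and lock it on the ball

## Task

The blue quick coupler is parked on the ball of the grey parking stand with its red handle down. Raise the handle as far as it goes to unlock it, then lift the coupler off by its steel grip block and lower it gently onto the ball of the test station (between the orange side cheeks), its tail lying along the station; keep hold until it is fully home on the deck, without dropping or ramming it. Then press the red handle fully down to lock it, let go, and leave the other things on the bench alone.

Things in the scene. Friction and masses are not known exactly. Their poses are not given: they have to be found in the camera images.
- coupler: Blue ball coupler, 0.82 kg. Origin: centre of its flat underside, on the axis of the downward-open square bore (34.4 mm wide, 48 deep). z up; tail and handle point to its -x. Head x -32 to +40, 58 mm wide, 56 high; tail rails 12 high, 36 wide, back to x = -109. Head and tail rest on the deck when home. Handle down, a pawl closes under the ball and holds it; above 0.5 rad it is free
- coupler_grip (a point): Grasp point on the steel grip block above the ball bore: 82 mm above the coupler's underside; axes as the coupler. The block is 34 mm (x) by 30 mm (y, grasp across this) and stands from 56 to 102 mm above the underside
- handle_grip (a point): Centre of the red grip (36 mm long, 18 wide across y, 16 thick) at the handle's end, 86 mm from handle_hinge; turns with the handle. Handle down, it lies at x = -122, z = 44 mm in the coupler's frame, with 32 mm free below its underside. 1 to 2.5 N raises it (squeeze lightly; a lift of over 3 N tips the coupler); 6 to 8 N on the grip presses it down
- handle_hinge (a point): Hinge of the handle: at x = -36, z = 44 mm in the coupler's frame; the axis is the coupler's y
- handle (a joint): Handle angle (rad): 0 fully down (locked, level, stop), 1.0 fully raised (stop; the grip then points up and to the tail, 57 degrees above level). Friction holds it where it is left
- station: Test station, fixed: 210 x 132 mm, two orange side cheeks 76 mm high, an aluminium deck (x -142 to +62, 106 mm wide) between them with a steel ball stud; rubber-mounted, it gives about 1 mm under 40 N. Origin on the bench below the ball. The coupler's tail must point to the station's -x
- ball_mark (a point): Nominal centre of the deck's top under the test ball, 84 mm above the bench, axes as the station. The real deck was set by hand up to 14 mm above or below it: not measured, feel for it. Ball 32 mm across, centre 30 mm above the deck; it floats up to 3 mm along the station's x and slides into place when the bore bears on it: its entry is felt with 5 to 15 N from 45 mm above home down
- seat (a joint): Green sprung seat frame round the test ball (60 x 52 mm): 0 free, standing 5 mm proud of the deck; 0.005 pressed flush by a coupler that is fully home. 1.2 to 3.2 N spring: the coupler's weight keeps it flush
- park: Grey parking stand, fixed, aluminium deck 60 mm above the bench, 205 x 106 mm, with a 30 mm parking ball. Origin on the bench below the ball; the parked coupler's tail points to about its -x
- hexkeys: Bystander, leave alone: red plastic holder with six steel hex keys lying flat, about 140 x 70 x 14 mm; origin under its centre
- fan: Bystander, leave alone: black 120 mm square cooling fan standing upright, 25 mm thick; origin under its centre
- spare_stud: Bystander, leave alone: spare steel ball stud standing up, 33 mm wide, 50 mm tall; origin under its centre
- collar: Bystander, leave alone: brass ring lying flat, 44 mm across, 14 mm high; origin under its centre
- wrench: Bystander, leave alone: steel wrench lying flat, 160 mm long; origin under its centre
- grease: Bystander, leave alone: white bottle with red cap, 44 mm across, 110 mm tall; origin under its centre

How it is judged:
By the outcome, as a careful person would: the job done as asked, in the order asked, and still so for the second after the job is handed in, with the robot touching nothing.
It also fails if it takes over 67 s, if anything falls off the work surface, if the arm or the gripper's body presses on something with over 40 N, if the wrist force passes 120 N, or if a joint passes its speed limit or range.

## Robot

A 6-joint arm with a two-finger parallel gripper is mounted at the origin on the work surface. World frame = base frame: x ahead of the robot, y to its left, z up, the work surface at z = 0. Lengths are in mm, angles in degrees, forces in N, time in s.
With the tool pointing down it reaches from about 300 to 775 mm from the base axis. Payload 14.6 kg.
Tool frame: the origin (TCP) lies on the centre line of the jaws, within the pads' length; the fingertips stand 19 mm ahead of it and the grasp point (between the pads) is the TCP; z points along the fingers, y is the line along which they close (so a half turn about z gives the same grasp; the last joint's range is limited). The gripper opens to 94 mm and grips with 3 to 60 N. Pads are 16 mm wide; open, the fingers measure 119 mm over their backs; the gripper's body (75 mm by 177 mm) begins 78 mm behind the grasp point.
Start: joints at [69.752, 17.183, 87.147, -0, 75.671, -3.816], TCP at [155.584, 527.525, 224.446] pointing down, gripper open.
Joint ranges: [-173.82, 173.82], [-45.26, 126.66], [13.44, 144.39], [-59.66, 239.66], [0, 175.72], [-146.38, 146.38]. Speed limits (degrees/s): [127.2, 127.2, 147.25, 180, 180, 180].

## Interface

Orientations are given as a 3x3 rotation matrix whose columns are the frame's x, y, z axes.
In Python, from station import state, snapshot, finish_job gives the robot as it stands.
- The arm moves only by the shell command python3 -m inch 'ROWS' [FORCE]. ROWS is JSON, a list of rows, each an object with "jaw": the opening, from 0 (shut) to 1 (fully open); "delta_pos": the shift along the tool's x, y, z in m, a list of three; "roll": the turn about the tool's z in degrees. In form: [{"jaw": jaw, "delta_pos": [x, y, z], "roll": roll}, ...]. A call has 1 to 10 rows; each row is the pose to reach, as a shift and turn from the pose commanded when the call began, along the tool's axes at that moment; what a row does not reach only later rows make up. A row lasts 1/12 s, in which the tool goes at most 41.7 mm and 7.16 degrees, less where a joint would pass 70% of its speed; a pose out of reach is approached as far as the arm can. A call with a gripper value outside its range is refused whole. The fingers move at their own pace and stop on an object; FORCE is the grip in N (left out, the last holds). Time passes only in rows, so rows that repeat a pose let the fingers close. It gives the time, the measured TCP pose, the force, the opening and the grip force at its end, in the units of the state.
- state(): the state, without advancing time (a new reading comes with each control period).
- snapshot(name): name is "side" or "top" or "wrist"; returns a dict with "color" (480x640x3 uint8, red, green, blue), "z_map" (480x640 float32, mm along the optical axis (not along the pixel's ray), 0 where there is no reading), "fx", "fy", "cx", "cy" (pixels), "view" (4x4, takes a point from world to camera coordinates). Camera axes: x right, y up, looking along -z (the intrinsics and any distortion apply to the point x, -y, -z); pixel columns grow to the right and rows downward; lengths in mm; the calibration is good to about 2 mm. A picture is of the moment at which its call begins.
- finish_job(): hands the job in; it is judged then, once.
The state is a dict: "time": time; "joint_positions": joint angles; "qvel": joint speeds; "tau": joint torques, N m; "eef_pos": TCP position; "eef_rot": TCP orientation; "force": force on the tool from outside, world axes, zero at the start; "wrist_torque": the same for the moment, N m; "width": opening from 0.0 (shut) to 1.0 (fully open); "grasp_force": force on a finger pad.
Only numpy, scipy, OpenCV 4.12 (cv2) and the standard library are available. Lean on these libraries where they do the work, as an engineer would, in place of code of your own. Each camera call takes 0.05 s, during which the arm holds its last target. There are 200 camera calls.

## Working session

There is one attempt and no reset: what is moved stays moved. The work goes in short steps, Python scripts to look and compute and a shell command to move; the robot and the scene stay as the last step left them, time stands still between calls to the robot, and variables do not carry over. Pictures are saved under pics/ and viewed, at most 12 in all, crops included, and the job is handed in when it is done.

```bash
mkdir -p pics; ls
cat > h.py <<'E'
import numpy as np,cv2
from station import state,snapshot,finish_job
def save(s,n,crop=None):
    im=s["color"][:,:,::-1]
    cv2.imwrite("pics/"+n,im)
def world(s):
    z=s["z_map"].astype(float);v,u=np.mgrid[0:480,0:640]
    P=np.stack([(u-s["cx"])/s["fx"]*z,-(v-s["cy"])/s["fy"]*z,-z,np.ones_like(z)],-1)
    W=P@np.linalg.inv(s["view"]).T
    W=W[...,:3];W[z==0]=np.nan
    return W
E
python3 - <<'E'
from h import *
st=state();print(st)
for n in("top","side"):
    s=snapshot(n);save(s,n+".png");np.savez(n+".npz",W=world(s),c=s["color"]);print(n,s["fx"],s["cx"],s["cy"],s["view"].round(3).tolist(),[k for k in s])
E
```

```text
pics
{'time': 0.0, 'joint_positions': array([ 6.97517579e+01,  1.72149812e+01,  8.71810376e+01,  7.71580490e-04,
        7.56679730e+01, -3.81647505e+00]), 'qvel': array([ 0.03091113,  0.03317631,  0.01342657,  0.00284851, -0.13898301,
       -0.01219327]), 'tau': array([ 2.38559813e-03, -5.31802011e+01, -3.52738130e+01,  7.09894393e-02,
        2.42693274e-02, -1.66851632e-04]), 'eef_pos': array([155.503476  , 527.31329774, 223.88706106]), 'eef_rot': array([[-9.59156323e-01,  2.82876278e-01, -3.98775804e-04],
       [ 2.82876546e-01,  9.59155760e-01, -1.04333132e-03],
       [ 8.73544295e-05, -1.11352215e-03, -9.99999376e-01]]), 'force': array([-0.0108836 , -0.74532756,  0.31488397]), 'wrist_torque': array([ 0.01639815, -0.06356279, -0.02043222]), 'grasp_force': 0.0, 'width': 0.9974289387642246}
top 536.6939505132771 314.7222320578866 231.86776275182308 [[0.002, -1.0, 0.004, -15.319], [0.993, 0.002, 0.119, -586.74], [-0.119, 0.003, 0.993, -1270.857], [0.0, 0.0, 0.0, 1.0]] ['color', 'z_map', 'fx', 'fy', 'cx', 'cy', 'view']
side 442.7978433238946 318.7159244082906 239.38659380518473 [[-0.979, -0.204, 0.021, 594.848], [0.116, -0.467, 0.877, -168.044], [-0.169, 0.861, 0.481, -806.618], [0.0, 0.0, 0.0, 1.0]] ['color', 'z_map', 'fx', 'fy', 'cx', 'cy', 'view']
```

View pics/top.png

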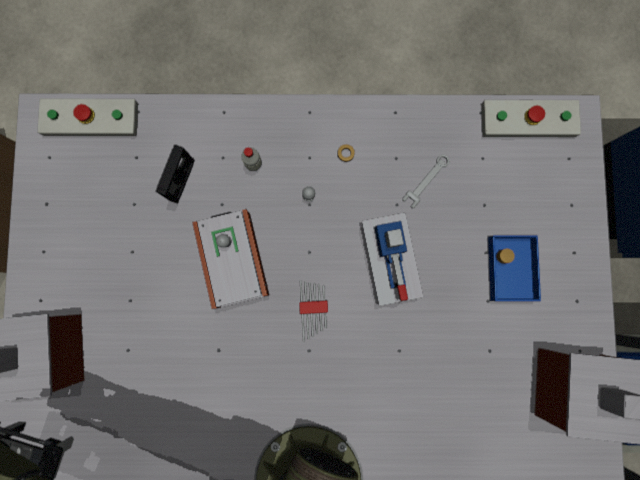

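View pics/side.png

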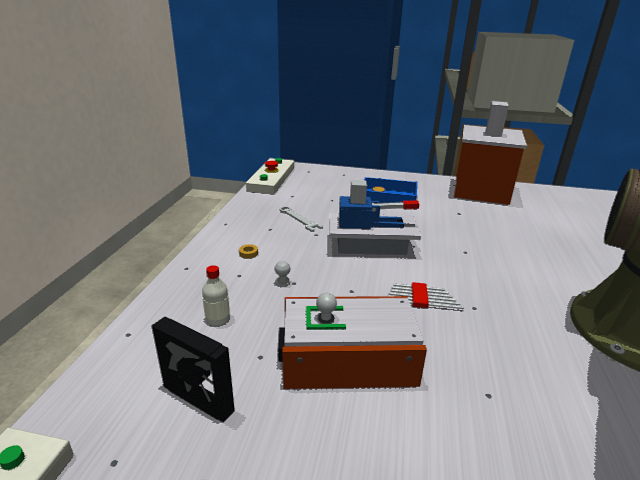

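Top view: the coupler is on the grey stand, with the grip block at about (396,238) and the red handle at (403,292). The station is on the left, with its ball at (224,240) and green seat around it; its tail end is toward the bottom of the picture. Next I'll measure these.

Run:
```python
from h import *
d=np.load("top.npz");W=d["W"];c=d["c"].astype(int);R,G,B=c[...,0],c[...,1],c[...,2]
v,u=np.mgrid[0:480,0:640]
def box(a,b,e,f):return (u>=a)&(u<b)&(v>=e)&(v<f)
def rep(n,m):
    P=W[m];P=P[~np.isnan(P).any(1)];print(n,len(P),np.median(P,0).round(1),P.min(0).round(),P.max(0).round())
    r=cv2.minAreaRect(P[:,:2].astype(np.float32));print("   rect",np.round(r[0],1),np.round(r[1],1),round(r[2],1))
    return P
Z=W[...,2]
p=box(355,430,205,310)
rep("block",p&(Z>150))
rep("red",p&(R>130)&(G<90))
rep("blue top",p&(B>R+30)&(Z>108)&(Z<125))
rep("tail",p&(B>R+30)&(Z<80))
rep("parkdeck",p&(Z>52)&(Z<68)&(abs(R-B)<20))
q=box(185,275,200,315)
rep("stn all",q&(Z>50))
rep("deck",q&(Z>60)&(Z<105)&(abs(R-B)<15)&(R>150))
rep("cheeks",q&(R>B+50)&(Z>60))
rep("ball",q&box(212,236,228,252)&(Z>108))
rep("green",q&(G>R+40)&(Z>60))
for n,b in(("fan",(150,200,140,210)),("grease",(238,265,140,175)),("stud",(298,320,182,205))):rep(n,box(*b)&(Z>12))
print(np.histogram(Z[q&(Z>60)],bins=range(60,140,4)))
```

```text
block 224 [ 560.4 -187.9  162.8] [ 542. -205.  150.] [ 578. -172.  169.]
   rect [ 560.9 -189.2] [34.  30.1] 11.4
red 79 [ 441.  -211.9  120. ] [ 425. -221.  114.] [ 454. -204.  126.]
   rect [ 440.3 -212.3] [30.1 14. ] 10.7
blue top 540 [ 556.8 -183.5  116.7] [ 509. -222.  108.] [ 602. -156.  123.]
   rect [ 554.5 -190.4] [88.9 58. ] 10.4
tail 121 [ 483.2 -192.7   73. ] [ 453. -225.   65.] [ 514. -181.   79.]
   rect [ 484.8 -203.9] [60.1 36.5] 10.4
parkdeck 2377 [ 502.6 -188.8   61. ] [ 413. -267.   52.] [ 632. -127.   68.]
   rect [ 522.  -197.1] [205.4 107. ] 11.1
stn all 4980 [519.4 185.7  82. ] [404.  98.  50.] [636. 275. 131.]
   rect [524.2 187.6] [216.9 134.4] 14.0
deck 2940 [500.6 180.1  82.5] [411. 114.  75.] [628. 259.  90.]
   rect [520.1 186.6] [201.7 102.3] 14.3
cheeks 739 [520.  148.1  76.8] [406.  99.  60.] [634. 274.  84.]
   rect [519.3 186.3] [206.9 131.3] 14.3
ball 156 [557.1 194.9 123.3] [544. 181. 109.] [574. 211. 131.]
   rect [558.8 195.9] [29.9 29.6] 0.6
green 142 [568.  203.6  87.7] [526. 167.  82.] [592. 226.  94.]
   rect [558.7 196.5] [57.7 49.9] 13.8
fan 1200 [718.7 318.5 113.2] [662. 290.  12.] [781. 354. 128.]
   rect [722.2 322.1] [ 28.2 120.6] 70.5
grease 353 [759.1 138.8  75.3] [744. 121.  17.] [789. 164. 115.]
   rect [765.8 141.9] [41.  43.1] 21.6
stud 135 [682.9   2.4  45. ] [669. -12.  33.] [700.  17.  52.]
   rect [684.3   2.6] [30.5 29.5] 0.3
(array([  16,   16,   60,  318, 1060, 2159, 1043,  115,    5,    0,    0,
          0,    2,   11,   29,   45,   45,   24,    0]), array([ 60,  64,  68,  72,  76,  80,  84,  88,  92,  96, 100, 104, 108,
       112, 116, 120, 124, 128, 132, 136]))
```

```bash
R='{"jaw":0.5,"delta_pos":[-0.338,-0.137,-0.026],"roll":70}' ; python3 -m inch '[{"jaw":0.5,"delta_pos":[-0.338,-0.137,-0.026],"roll":70},{"jaw":0.5,"delta_pos":[-0.338,-0.137,-0.026],"roll":70},{"jaw":0.5,"delta_pos":[-0.338,-0.137,-0.026],"roll":70},{"jaw":0.5,"delta_pos":[-0.338,-0.137,-0.026],"roll":70},{"jaw":0.5,"delta_pos":[-0.338,-0.137,-0.026],"roll":70},{"jaw":0.5,"delta_pos":[-0.338,-0.137,-0.026],"roll":70},{"jaw":0.5,"delta_pos":[-0.338,-0.137,-0.026],"roll":70},{"jaw":0.5,"delta_pos":[-0.338,-0.137,-0.026],"roll":70},{"jaw":0.5,"delta_pos":[-0.338,-0.137,-0.026],"roll":70},{"jaw":0.5,"delta_pos":[-0.338,-0.137,-0.026],"roll":70}]' 4
cat >> h.py <<'E'
def go(x=None,y=None,z=None,yaw=None,p=None):
    s=state();R=s["eef_rot"];c=s["eef_pos"] if p is None else np.array(p,float)
    t=np.array([c[0] if x is None else x,c[1] if y is None else y,c[2] if z is None else z])
    cy=np.degrees(np.arctan2(R[1,1],R[0,1]))
    print("pos",c.round(1),"yaw",cy.round(2),"F",s["force"].round(1),"w",round(s["width"],3),"gf",round(s["grasp_force"],1),"t",round(s["time"],2),"q",s["joint_positions"].round(0))
    print("delta m",(R.T@(t-c)/1000).round(4),"roll",None if yaw is None else round((cy-yaw+180)%360-180,2))
E
python3 -c "
from h import *
go(480,-190,250,-79.2)"
```

```text
time: 0.93
eef_pos: [444.5, 297.1, 250.3]
eef_rot: [[-0.051, 0.999, 0.0], [0.999, 0.051, -0.001], [-0.001, 0.0, -1.0]]
force: [0.4, -0.2, -0.4]
width: 0.501
grasp_force: 0.0
pos [444.5 297.1 250.3] yaw 2.94 F [ 0.4 -0.2 -0.4] w 0.501 gf 0.0 t 0.93 q [30. 14. 88. -0. 78. 27.]
delta m [-0.4883  0.0105  0.0007] roll 82.14
```

```bash
python3 -c "
from h import *
s=snapshot('wrist');save(s,'w0.png');print(s['fx'],s['cx'],s['cy'])
v=s['view'];print('cam pos',(-v[:3,:3].T@v[:3,3]).round(1));print(v.round(3));print(state()['eef_pos'])
go(530,189,290,-75.9)"
```

```text
382.43510517410084 316.33950208398676 241.6706163857855
cam pos [440.3 364.  409.8]
[[ 9.99000e-01  5.10000e-02  0.00000e+00 -4.58380e+02]
 [-4.90000e-02  9.71000e-01 -2.33000e-01 -2.36318e+02]
 [-1.20000e-02  2.33000e-01  9.72000e-01 -4.77866e+02]
 [ 0.00000e+00  0.00000e+00  0.00000e+00  1.00000e+00]]
[442.80437687 298.545722   250.06170137]
pos [442.8 298.5 250.1] yaw 2.65 F [-0.7  0.5 -0.2] w 0.499 gf 0.0 t 0.98 q [30. 14. 88. -0. 78. 27.]
delta m [-0.1135  0.082  -0.0399] roll 78.55
```

View pics/w0.png

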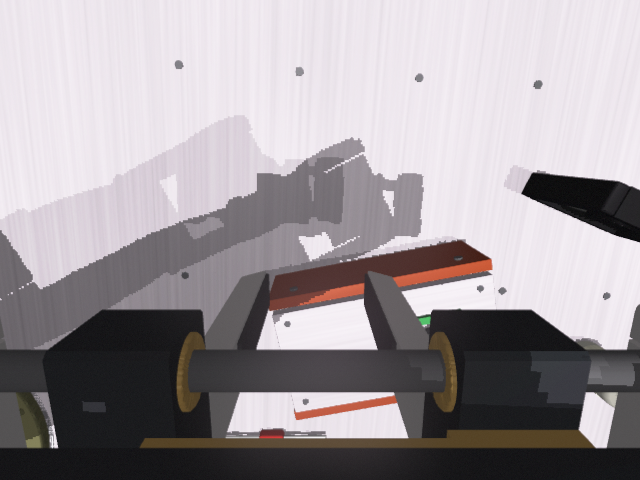

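The wrist camera sits about 65 mm toward tool +x and looks past the fingers, which fill rows 270-450. The station cheeks are in view around (380,275). To see the ball clearly I need the TCP about 90 mm behind it.

```bash
python3 -c "
from h import *
go(472,174,270,-75.9)"
```

```text
pos [442.8 298.5 250.1] yaw 2.65 F [-0.7  0.5 -0.2] w 0.499 gf 0.0 t 0.98 q [30. 14. 88. -0. 78. 27.]
delta m [-0.1258  0.0234 -0.0199] roll 78.55
```

```bash
python3 -m inch '[{"jaw":0.5,"delta_pos":[-0.126,0.023,-0.02],"roll":78.5},{"jaw":0.5,"delta_pos":[-0.126,0.023,-0.02],"roll":78.5},{"jaw":0.5,"delta_pos":[-0.126,0.023,-0.02],"roll":78.5},{"jaw":0.5,"delta_pos":[-0.126,0.023,-0.02],"roll":78.5},{"jaw":0.5,"delta_pos":[-0.126,0.023,-0.02],"roll":78.5},{"jaw":0.5,"delta_pos":[-0.126,0.023,-0.02],"roll":78.5},{"jaw":0.5,"delta_pos":[-0.126,0.023,-0.02],"roll":78.5},{"jaw":0.5,"delta_pos":[-0.126,0.023,-0.02],"roll":78.5},{"jaw":0.5,"delta_pos":[-0.126,0.023,-0.02],"roll":78.5},{"jaw":0.5,"delta_pos":[-0.126,0.023,-0.02],"roll":78.5}]'; python3 -m inch '[{"jaw":0.5,"delta_pos":[0,0,0],"roll":7},{"jaw":0.5,"delta_pos":[0,0,0],"roll":7},{"jaw":0.5,"delta_pos":[0,0,0],"roll":7}]'; python3 -c "
from h import *
s=snapshot('wrist');save(s,'w1.png');np.savez('w1.npz',W=world(s),c=s['color'],pos=state()['eef_pos'],rot=state()['eef_rot'])
go(473,-206,302,-79.2)"
```

```text
time: 1.82
eef_pos: [471.3, 176.7, 270.2]
eef_rot: [[0.928, 0.371, -0.001], [0.371, -0.928, -0.0], [-0.001, -0.0, -1.0]]
force: [0.5, 0.8, 0.1]
width: 0.502
grasp_force: 0.0
time: 2.07
eef_pos: [471.5, 176.6, 270.3]
eef_rot: [[0.965, 0.264, -0.0], [0.264, -0.965, -0.0], [-0.0, -0.0, -1.0]]
force: [-0.1, 1.0, -1.0]
width: 0.503
grasp_force: 0.0
pos [471.6 176.5 270.3] yaw -74.69 F [-0.   0.1 -0. ] w 0.493 gf 0.0 t 2.12 q [16.  9. 91.  0. 80. 91.]
delta m [-0.0996  0.3693 -0.0317] roll 4.51
```

View pics/w1.png

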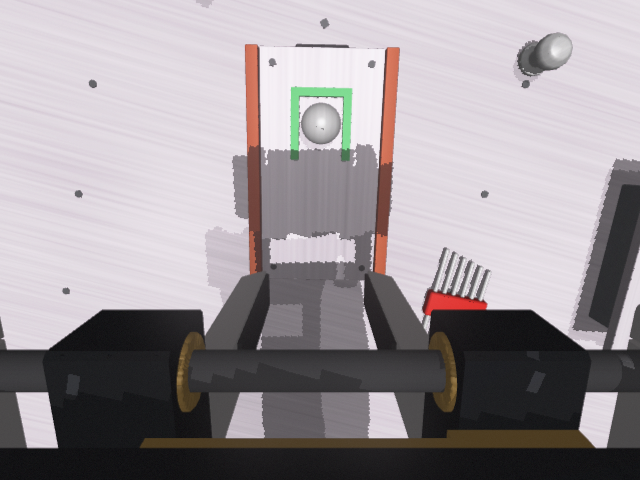

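Clear view of the station: the ball is at (321,123) inside the green frame, between the cheeks. Now the matching view of the coupler.

```bash
python3 -m inch '[{"jaw":0.5,"delta_pos":[-0.1,0.369,-0.032],"roll":4.5},{"jaw":0.5,"delta_pos":[-0.1,0.369,-0.032],"roll":4.5},{"jaw":0.5,"delta_pos":[-0.1,0.369,-0.032],"roll":4.5},{"jaw":0.5,"delta_pos":[-0.1,0.369,-0.032],"roll":4.5},{"jaw":0.5,"delta_pos":[-0.1,0.369,-0.032],"roll":4.5},{"jaw":0.5,"delta_pos":[-0.1,0.369,-0.032],"roll":4.5},{"jaw":0.5,"delta_pos":[-0.1,0.369,-0.032],"roll":4.5},{"jaw":0.5,"delta_pos":[-0.1,0.369,-0.032],"roll":4.5},{"jaw":0.5,"delta_pos":[-0.1,0.369,-0.032],"roll":4.5},{"jaw":0.5,"delta_pos":[-0.1,0.369,-0.032],"roll":4.5}]'; python3 -m inch '[{"jaw":0.5,"delta_pos":[0,0,0],"roll":0},{"jaw":0.5,"delta_pos":[0,0,0],"roll":0},{"jaw":0.5,"delta_pos":[0,0,0],"roll":0}]'
python3 - <<'E'
from h import *
s=snapshot('wrist');save(s,'w2.png');st=state();np.savez('w2.npz',W=world(s),c=s['color'],pos=st['eef_pos'],rot=st['eef_rot'])
go()
def rep(n,P):
    P=P[~np.isnan(P).any(1)];r=cv2.minAreaRect(P[:,:2].astype(np.float32))
    print(n,len(P),"med",np.median(P,0).round(1),"rect",np.round(r[0],1),np.round(r[1],1),round(r[2],1))
v,u=np.mgrid[0:480,0:640]
d=np.load('w1.npz');W=d['W'];c=d['c'].astype(int);R,G,B=c[...,0],c[...,1],c[...,2];Z=W[...,2];q=(v<270)&(u>220)&(u<420)
rep("ball",W[q&(Z>108)&(Z<140)&(v<150)])
b=W[q&(Z>108)&(Z<140)&(v<150)];from scipy.optimize import least_squares
r=least_squares(lambda p:np.linalg.norm(b-p,axis=1)-16,[559,196,113],loss="soft_l1");print("ball fit",r.x.round(1))
g=(G>R+40)&q
rep("green",W[g]);rep("cheeks",W[q&(R>B+50)&(Z>60)]);rep("deck",W[q&(Z>74)&(Z<95)&(abs(R-B)<25)])
d=np.load('w2.npz');W=d['W'];c=d['c'].astype(int);R,G,B=c[...,0],c[...,1],c[...,2];Z=W[...,2];q=(v<340)&(u>220)&(u<420)
rep("block",W[q&(Z>155)&(Z<172)&(v<200)])
rep("head",W[q&(B>R+30)&(Z>108)&(Z<124)&(v<240)])
rep("red",W[(R>120)&(G<80)&(Z>90)&(Z<150)&(u>220)&(u<420)])
rep("pdeck",W[q&(Z>52)&(Z<68)&(abs(R-B)<25)])
E
```

```text
time: 2.95
eef_pos: [469.8, -210.7, 302.5]
eef_rot: [[0.983, 0.183, -0.0], [0.183, -0.983, -0.001], [-0.0, 0.001, -1.0]]
force: [-0.1, 0.8, -0.1]
width: 0.497
grasp_force: 0.0
time: 3.2
eef_pos: [470.5, -204.8, 302.3]
eef_rot: [[0.983, 0.184, -0.0], [0.184, -0.983, 0.0], [-0.0, -0.0, -1.0]]
force: [-0.2, -0.1, -0.8]
width: 0.502
grasp_force: 0.0
pos [ 470.6 -204.6  302.5] yaw -79.38 F [-0.6 -0.5 -0.5] w 0.501 gf 0.0 t 3.25 q [-28.  10.  86.   0.  84.  52.]
delta m [0. 0. 0.] roll None
ball 1307 med [556.  196.3 122.5] rect [556.4 196.4] [31.1 31.2] 42.2
ball fit [556.7 196.3 110.7]
green 1551 med [569.1 202.   85.8] rect [558.1 196.5] [59.3 51.4] 14.2
cheeks 4775 med [541.8 152.7  75.3] rect [523.4 187.9] [200.2 131.9] 14.2
deck 25046 med [528.1 188.2  80.9] rect [524.5 182.7] [196.4 121.3] 14.2
block 1838 med [ 559.4 -190.1  161.2] rect [ 559.1 -190.1] [33.2 30. ] 10.6
head 3838 med [ 566.2 -190.6  115.1] rect [ 553.7 -191.1] [90.3 57.5] 10.6
red 92 med [ 443.5 -206.3  117.8] rect [ 438.9 -210.6] [35.5  9.8] 36.9
pdeck 12103 med [ 508.2 -197.5   59.3] rect [ 519.7 -198. ] [205.4 106.3] 11.1
```

View pics/w2.png

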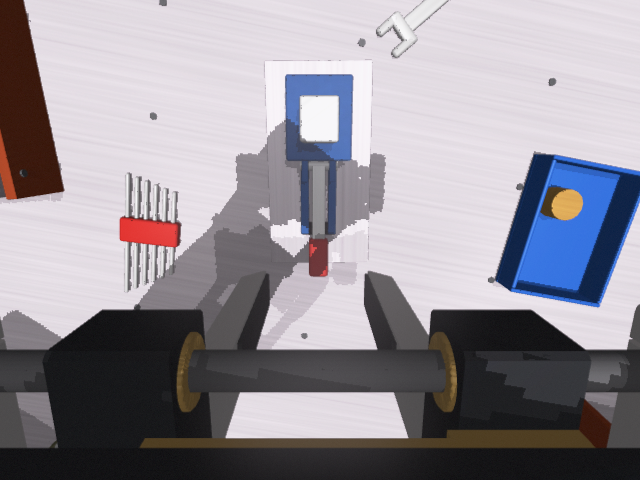

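The coupler is seen squarely. The grip block is at (319,118) and the handle at (318,257), both matching the stated geometry. The station deck comes out at about z 81.5. Next I'll go down to the handle.

```bash
python3 -c "
from h import *
go(440,-212.3,107)"
```

```text
pos [ 470.6 -204.6  302.5] yaw -79.38 F [-0.6 -0.5 -0.5] w 0.501 gf 0.0 t 3.25 q [-28.  10.  86.   0.  84.  52.]
delta m [-0.0315  0.0019  0.1955] roll None
```

```bash
python3 -m inch '[{"jaw":0.5,"delta_pos":[-0.0315,0.002,0.04],"roll":0},{"jaw":0.5,"delta_pos":[-0.0315,0.002,0.08],"roll":0},{"jaw":0.5,"delta_pos":[-0.0315,0.002,0.12],"roll":0},{"jaw":0.5,"delta_pos":[-0.0315,0.002,0.155],"roll":0},{"jaw":0.5,"delta_pos":[-0.0315,0.002,0.18],"roll":0},{"jaw":0.5,"delta_pos":[-0.0315,0.002,0.195],"roll":0},{"jaw":0.35,"delta_pos":[-0.0315,0.002,0.195],"roll":0},{"jaw":0.35,"delta_pos":[-0.0315,0.002,0.195],"roll":0},{"jaw":0.35,"delta_pos":[-0.0315,0.002,0.195],"roll":0}]' 4
python3 - <<'E'
from h import *
go(440,-212.3,107)
s=snapshot('side');save(s,'s1.png');W=world(s);c=s["color"].astype(int)
m=(c[...,0]>120)&(c[...,1]<80)&(W[...,1]<-150)&(W[...,0]<480)&(W[...,2]>85)&(W[...,2]<150)
P=W[m];print(len(P),np.median(P,0),P.min(0),P.max(0))
im=cv2.resize(s["color"][150:270,300:480,::-1],None,fx=4,fy=4);cv2.imwrite("pics/s1c.png",im)
E
```

```text
time: 4.0
eef_pos: [440.5, -213.5, 108.9]
eef_rot: [[0.983, 0.183, 0.002], [0.183, -0.983, -0.001], [0.001, 0.001, -1.0]]
force: [0.5, -0.4, 0.4]
width: 0.359
grasp_force: 0.0
pos [ 440.5 -213.5  108.9] yaw -79.47 F [ 0.5 -0.4  0.4] w 0.359 gf 0.0 t 4.0 q [-30.  17. 104.   0.  59.  49.]
delta m [-0.0003 -0.0013  0.0019] roll None
1 [ 458.06600703 -217.13039333  115.69493508] [ 458.06600703 -217.13039333  115.69493508] [ 458.06600703 -217.13039333  115.69493508]
```

View pics/s1c.png

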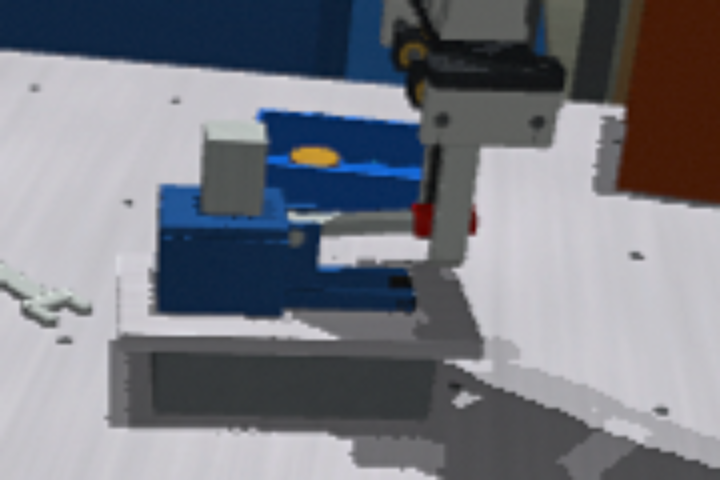

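The fingers straddle the red grip: in the crop the pad is at (450,215) on the red part, with clearance below. I'll close lightly and swing the handle up.

```bash
python3 -m inch '[{"jaw":0.1,"delta_pos":[0,-0.001,0.001],"roll":0},{"jaw":0.1,"delta_pos":[0,-0.001,0.001],"roll":0},{"jaw":0.1,"delta_pos":[0,-0.001,0.001],"roll":0},{"jaw":0.1,"delta_pos":[0,-0.001,0.001],"roll":0},{"jaw":0.1,"delta_pos":[0,-0.001,0.001],"roll":0}]' 4 && python3 -m inch '[{"jaw":0.1,"delta_pos":[0,0,-0.006],"roll":0},{"jaw":0.1,"delta_pos":[0.001,0,-0.012],"roll":0},{"jaw":0.1,"delta_pos":[0.002,0,-0.018],"roll":0},{"jaw":0.1,"delta_pos":[0.0034,0,-0.024],"roll":0},{"jaw":0.1,"delta_pos":[0.0052,0,-0.0295],"roll":0},{"jaw":0.1,"delta_pos":[0.0075,0,-0.035],"roll":0}]'
```

```text
time: 4.47
eef_pos: [439.8, -212.8, 107.0]
eef_rot: [[0.983, 0.181, 0.001], [0.181, -0.983, -0.0], [0.001, 0.0, -1.0]]
force: [-1.2, 2.6, 6.5]
width: 0.194
grasp_force: 4.0
time: 4.97
eef_pos: [447.1, -211.4, 142.1]
eef_rot: [[0.983, 0.181, 0.0], [0.181, -0.983, -0.0], [0.0, 0.0, -1.0]]
force: [0.5, -0.1, -2.9]
width: 0.192
grasp_force: 4.0
```

```bash
python3 -m inch '[{"jaw":0.1,"delta_pos":[0.003,0,-0.006],"roll":0},{"jaw":0.1,"delta_pos":[0.0066,0,-0.012],"roll":0},{"jaw":0.1,"delta_pos":[0.0106,0,-0.0176],"roll":0},{"jaw":0.1,"delta_pos":[0.015,0,-0.0229],"roll":0},{"jaw":0.1,"delta_pos":[0.0198,0,-0.0278],"roll":0},{"jaw":0.1,"delta_pos":[0.025,0,-0.0323],"roll":0},{"jaw":0.1,"delta_pos":[0.0306,0,-0.0363],"roll":0},{"jaw":0.1,"delta_pos":[0.035,0,-0.039],"roll":0},{"jaw":0.1,"delta_pos":[0.0365,0,-0.04],"roll":0},{"jaw":0.1,"delta_pos":[0.0365,0,-0.04],"roll":0}]'
python3 - <<'E'
from h import *
go()
s=snapshot('side');im=cv2.resize(s["color"][130:250,300:480,::-1],None,fx=4,fy=4);cv2.imwrite("pics/s2c.png",im)
E
```

```text
time: 5.8
eef_pos: [483.2, -204.7, 181.5]
eef_rot: [[0.983, 0.182, 0.0], [0.182, -0.983, 0.0], [0.0, -0.0, -1.0]]
force: [-1.2, 0.7, -2.1]
width: 0.193
grasp_force: 4.0
pos [ 483.2 -204.7  181.5] yaw -79.54 F [-1.2  0.7 -2.1] w 0.193 gf 4.0 t 5.8 q [-27.  16.  94.   0.  69.  53.]
delta m [0. 0. 0.] roll None
```

View pics/s2c.png

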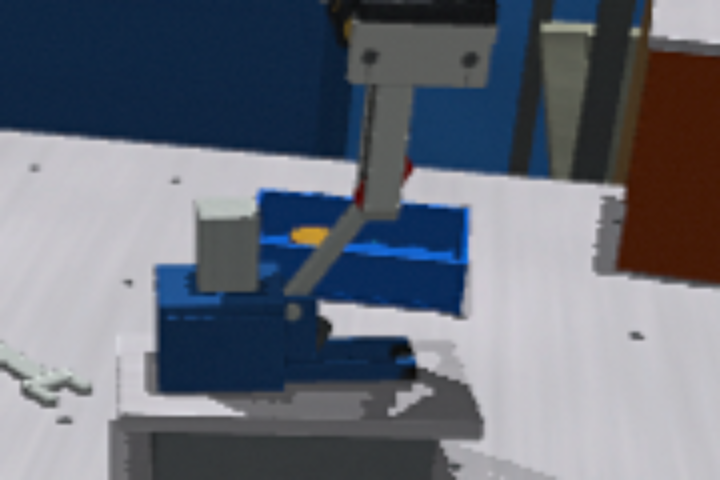

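The handle is up at roughly 1 rad, with the grip in the pads at (385,180). I'll nudge it against its stop, then release and rise.

```bash
python3 -m inch '[{"jaw":0.1,"delta_pos":[0.002,0,-0.0013],"roll":0},{"jaw":0.1,"delta_pos":[0.004,0,-0.0026],"roll":0},{"jaw":0.1,"delta_pos":[0.006,0,-0.0039],"roll":0}]'; python3 -m inch '[{"jaw":0.5,"delta_pos":[0,0,0],"roll":0},{"jaw":0.5,"delta_pos":[0,0,0],"roll":0},{"jaw":0.5,"delta_pos":[0,0,0],"roll":0},{"jaw":0.5,"delta_pos":[0,0,-0.04],"roll":0},{"jaw":0.5,"delta_pos":[0,0,-0.08],"roll":0},{"jaw":0.5,"delta_pos":[-0.022,0,-0.12],"roll":0},{"jaw":0.5,"delta_pos":[-0.022,0,-0.12],"roll":0},{"jaw":0.5,"delta_pos":[-0.022,0,-0.12],"roll":0},{"jaw":0.5,"delta_pos":[-0.022,0,-0.12],"roll":0}]'
python3 - <<'E'
from h import *
def rep(n,P):
    P=P[~np.isnan(P).any(1)];r=cv2.minAreaRect(P[:,:2].astype(np.float32))
    print(n,len(P),"med",np.median(P,0).round(1),"rect",np.round(r[0],1),np.round(r[1],1),round(r[2],1),P.max(0).round(0))
v,u=np.mgrid[0:480,0:640]
s=snapshot('wrist');W=world(s);c=s['color'].astype(int);R,G,B=c[...,0],c[...,1],c[...,2];Z=W[...,2];q=(v<340)&(u>220)&(u<420)
rep("block",W[q&(Z>157)&(Z<172)&(v<200)&(abs(R-B)<30)&(W[...,0]>530)])
rep("head",W[q&(B>R+30)&(Z>108)&(Z<124)&(v<240)])
rep("red",W[(R>100)&(G<80)&(Z>120)&(Z<220)&(u>220)&(u<420)])
s=snapshot('side');W=world(s);c=s["color"].astype(int)
m=(c[...,0]>120)&(c[...,1]<80)&(W[...,1]<-150)&(W[...,0]<530)&(W[...,2]>110)&(W[...,2]<220)
rep("side red",W[m])
s=snapshot('top');W=world(s);c=s["color"].astype(int);Z=W[...,2]
b=W[(Z>155)&(Z<170)&(W[...,0]>530)&(W[...,0]<590)&(W[...,1]>-220)&(W[...,1]<-160)]
rep("top block",b) if len(b)>5 else 0
go(559.2,-190.1,142,-79.3)
E
```

```text
time: 6.1
eef_pos: [488.8, -203.8, 185.4]
eef_rot: [[0.983, 0.181, -0.0], [0.181, -0.983, 0.0], [-0.0, -0.0, -1.0]]
force: [-2.6, 0.2, -0.5]
width: 0.191
grasp_force: 4.0
time: 6.85
eef_pos: [467.0, -207.7, 304.6]
eef_rot: [[0.983, 0.181, -0.0], [0.181, -0.983, 0.0], [-0.0, -0.0, -1.0]]
force: [1.2, 0.9, -0.7]
width: 0.496
grasp_force: 0.0
block 1801 med [ 558.  -190.5  161.2] rect [ 557.7 -190.4] [33.3 29.5] 11.2 [ 576. -173.  164.]
head 3796 med [ 564.2 -191.5  115.1] rect [ 552.3 -191.5] [90.5 57.7] 10.6 [ 601. -155.  118.]
red 945 med [ 477.5 -205.7  185.6] rect [ 475.9 -206.1] [29.8 16.9] 9.4 [ 492. -196.  194.]
  return _methods._mean(a, axis=axis, dtype=dtype,
  ret = um.true_divide(
Traceback (most recent call last):
ValueError: zero-size array to reduction operation maximum which has no identity
```

```bash
python3 -m inch '[{"jaw":0.55,"delta_pos":[0.04,0,0],"roll":-0.3},{"jaw":0.55,"delta_pos":[0.08,-0.0005,0.01],"roll":-0.3},{"jaw":0.55,"delta_pos":[0.093,-0.0005,0.04],"roll":-0.3},{"jaw":0.55,"delta_pos":[0.093,-0.0005,0.08],"roll":-0.3},{"jaw":0.55,"delta_pos":[0.093,-0.0005,0.11],"roll":-0.3},{"jaw":0.55,"delta_pos":[0.093,-0.0005,0.135],"roll":-0.3},{"jaw":0.55,"delta_pos":[0.093,-0.0005,0.15],"roll":-0.3},{"jaw":0.55,"delta_pos":[0.093,-0.0005,0.159],"roll":-0.3},{"jaw":0.55,"delta_pos":[0.093,-0.0005,0.1625],"roll":-0.3},{"jaw":0.55,"delta_pos":[0.093,-0.0005,0.1625],"roll":-0.3}]'; python3 -c "
from h import *
go(558.3,-190.3,142,-79.2)"
```

```text
time: 7.78
eef_pos: [558.4, -190.2, 142.0]
eef_rot: [[0.982, 0.187, -0.001], [0.187, -0.982, 0.001], [-0.001, -0.001, -1.0]]
force: [0.3, 0.2, 0.2]
width: 0.546
grasp_force: 0.0
pos [ 558.4 -190.2  142. ] yaw -79.25 F [0.3 0.2 0.2] w 0.546 gf 0.0 t 7.78 q [-22.  27.  86.   0.  68.  57.]
delta m [-0.0001  0.0001  0.    ] roll -0.05
```

Excellent. I'll close at 30 N, then lift slowly at first.

```bash
python3 -m inch '[{"jaw":0.2,"delta_pos":[0,0,0],"roll":0},{"jaw":0.2,"delta_pos":[0,0,0],"roll":0},{"jaw":0.2,"delta_pos":[0,0,0],"roll":0},{"jaw":0.2,"delta_pos":[0,0,0],"roll":0},{"jaw":0.2,"delta_pos":[0,0,0],"roll":0},{"jaw":0.2,"delta_pos":[0,0,0],"roll":0}]' 35; python3 -m inch '[{"jaw":0.2,"delta_pos":[0,0,-0.003],"roll":0},{"jaw":0.2,"delta_pos":[0,0,-0.007],"roll":0},{"jaw":0.2,"delta_pos":[0,0,-0.012],"roll":0},{"jaw":0.2,"delta_pos":[0,0,-0.017],"roll":0},{"jaw":0.2,"delta_pos":[0,0,-0.022],"roll":0}]'
```

```text
time: 8.28
eef_pos: [558.8, -190.5, 143.6]
eef_rot: [[0.982, 0.187, 0.001], [0.187, -0.982, -0.0], [0.001, 0.001, -1.0]]
force: [-2.0, 1.1, 5.7]
width: 0.315
grasp_force: 35.0
time: 8.7
eef_pos: [558.4, -190.4, 165.1]
eef_rot: [[0.982, 0.186, -0.0], [0.186, -0.982, 0.0], [-0.0, -0.0, -1.0]]
force: [-0.4, 0.6, -7.3]
width: 0.315
grasp_force: 35.0
```

```bash
python3 -m inch '[{"jaw":0.2,"delta_pos":[0,0,-0.007],"roll":0},{"jaw":0.2,"delta_pos":[0,0,-0.016],"roll":0},{"jaw":0.2,"delta_pos":[0,0,-0.026],"roll":0},{"jaw":0.2,"delta_pos":[0,0,-0.038],"roll":0},{"jaw":0.2,"delta_pos":[0,0,-0.052],"roll":0},{"jaw":0.2,"delta_pos":[0,0,-0.068],"roll":0},{"jaw":0.2,"delta_pos":[0,0,-0.082],"roll":0},{"jaw":0.2,"delta_pos":[0,0,-0.092],"roll":0},{"jaw":0.2,"delta_pos":[0,0,-0.095],"roll":0},{"jaw":0.2,"delta_pos":[0,0,-0.095],"roll":0}]'
python3 - <<'E'
from h import *
s=snapshot('wrist');save(s,'w3.png');s2=snapshot('side');save(s2,'s3.png')
W=world(s);Z=W[...,2];P=W[(Z>262)&(Z<285)&(abs(W[...,0]-558)<60)&(abs(W[...,1]+190)<40)]
print(len(P))
go(558.1-1.0,196.4-0.2,252,-75.8)
E
```

```text
time: 9.53
eef_pos: [558.7, -190.4, 260.8]
eef_rot: [[0.982, 0.187, 0.001], [0.187, -0.982, -0.001], [0.001, 0.001, -1.0]]
force: [0.2, -0.6, -8.3]
width: 0.317
grasp_force: 35.0
7560
pos [ 558.3 -190.3  259.1] yaw -79.25 F [-0.2 -0.3 -7.5] w 0.318 gf 35.0 t 9.63 q [-22.  21.  77.  -0.  82.  57.]
delta m [ 0.0709 -0.3799  0.0073] roll -3.45
```

View pics/s3.png

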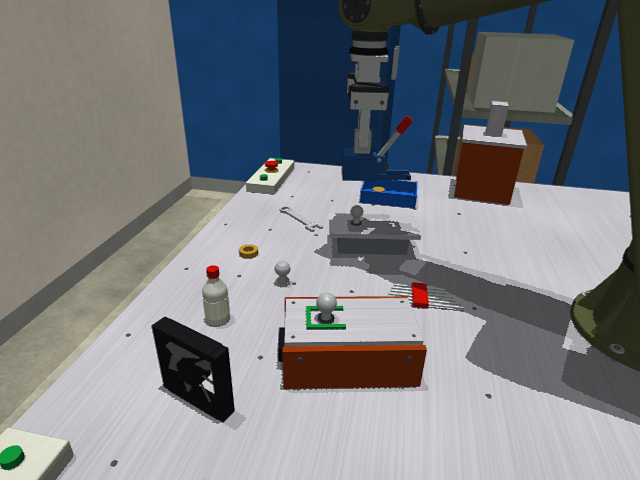

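The coupler hangs level in the gripper at (370,150) with the handle up, and the parking ball at (357,212) is free. I'll carry it to the station in two gentle stages.

```bash
python3 -m inch '[{"jaw":0.2,"delta_pos":[0.003,-0.01,0],"roll":-0.3},{"jaw":0.2,"delta_pos":[0.006,-0.03,0],"roll":-0.6},{"jaw":0.2,"delta_pos":[0.011,-0.06,0],"roll":-1},{"jaw":0.2,"delta_pos":[0.017,-0.09,0],"roll":-1.5},{"jaw":0.2,"delta_pos":[0.023,-0.12,0],"roll":-2},{"jaw":0.2,"delta_pos":[0.029,-0.15,0],"roll":-2.5},{"jaw":0.2,"delta_pos":[0.034,-0.18,0],"roll":-3},{"jaw":0.2,"delta_pos":[0.04,-0.21,0],"roll":-3.45},{"jaw":0.2,"delta_pos":[0.045,-0.24,0],"roll":-3.45},{"jaw":0.2,"delta_pos":[0.05,-0.27,0],"roll":-3.45}]'; python3 -c "
from h import *
go(558,196.4,252,-75.8)"
```

```text
time: 10.47
eef_pos: [556.6, 86.2, 259.2]
eef_rot: [[0.969, 0.246, -0.001], [0.246, -0.969, 0.0], [-0.001, -0.0, -1.0]]
force: [0.1, 0.6, -7.3]
width: 0.316
grasp_force: 35.0
pos [556.6  86.2 259.2] yaw -75.78 F [ 0.1  0.6 -7.3] w 0.316 gf 35.0 t 10.47 q [ 5. 18. 82.  0. 80. 81.]
delta m [ 0.0284 -0.1065  0.0072] roll 0.02
```

```bash
python3 -m inch '[{"jaw":0.2,"delta_pos":[0.008,-0.03,0],"roll":0},{"jaw":0.2,"delta_pos":[0.016,-0.06,0],"roll":0},{"jaw":0.2,"delta_pos":[0.022,-0.083,0.002],"roll":0},{"jaw":0.2,"delta_pos":[0.026,-0.098,0.005],"roll":0},{"jaw":0.2,"delta_pos":[0.028,-0.105,0.007],"roll":0},{"jaw":0.2,"delta_pos":[0.0284,-0.1065,0.007],"roll":0},{"jaw":0.2,"delta_pos":[0.0284,-0.1065,0.007],"roll":0},{"jaw":0.2,"delta_pos":[0.0284,-0.1065,0.007],"roll":0},{"jaw":0.2,"delta_pos":[0.0284,-0.1065,0.007],"roll":0}]'
python3 - <<'E'
from h import *
go(558,196.4,210,-75.8)
s=snapshot('wrist');save(s,'w4.png');W=world(s);c=s['color'].astype(int);R,G,B=c[...,0],c[...,1],c[...,2];Z=W[...,2]
def rep(n,P):
    P=P[~np.isnan(P).any(1)]
    if len(P)<5:print(n,len(P));return
    r=cv2.minAreaRect(P[:,:2].astype(np.float32));print(n,len(P),"med",np.median(P,0).round(1),"rect",np.round(r[0],1),np.round(r[1],1),round(r[2],1))
near=(abs(W[...,0]-558)<90)&(abs(W[...,1]-196)<60)
rep("head top",W[near&(B>R+30)&(Z>215)&(Z<235)])
rep("block top",W[near&(abs(R-B)<30)&(Z>266)&(Z<280)])
rep("cheeks",W[(R>B+50)&(Z>60)&(Z<95)&(W[...,1]>90)&(abs(W[...,0]-530)<130)])
E
```

```text
time: 11.22
eef_pos: [558.8, 193.5, 253.0]
eef_rot: [[0.97, 0.244, 0.0], [0.244, -0.97, -0.0], [0.0, 0.0, -1.0]]
force: [0.1, 0.2, -7.7]
width: 0.314
grasp_force: 35.0
pos [558.8 193.5 253. ] yaw -75.87 F [ 0.1  0.2 -7.7] w 0.314 gf 35.0 t 11.22 q [16. 21. 78. -0. 81. 91.]
delta m [-0.0001 -0.0031  0.043 ] roll -0.07
head top 6300 med [584.  200.6 224.6] rect [579.8 199.1] [35.5 57.3] 14.3
block top 6366 med [562.4 194.3 270.7] rect [560.4 194. ] [30.3 53.8] 13.4
cheeks 3020 med [562.  239.   75.3] rect [551.  194.9] [142.8 132.1] 14.1
```

View pics/w4.png

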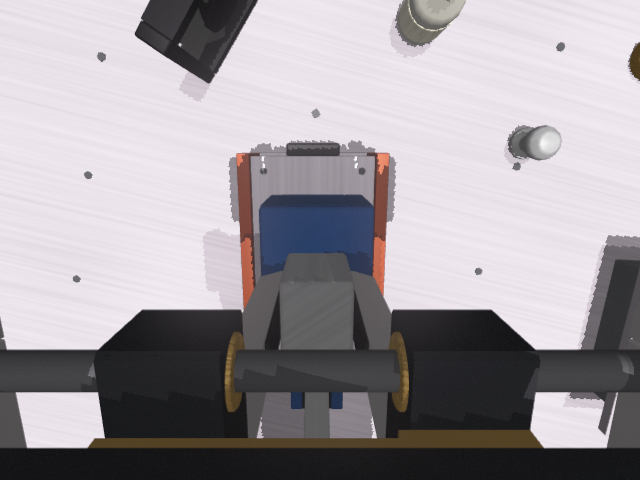

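The coupler hovers square over the station, its blue head at (317,235) centred between the cheeks with the tail toward the station's -x. Small lateral correction, then down to just above the ball.

```bash
python3 -m inch '[{"jaw":0.2,"delta_pos":[0,-0.0025,0.005],"roll":0},{"jaw":0.2,"delta_pos":[0,-0.0025,0.013],"roll":0},{"jaw":0.2,"delta_pos":[0,-0.0025,0.022],"roll":0},{"jaw":0.2,"delta_pos":[0,-0.0025,0.03],"roll":0},{"jaw":0.2,"delta_pos":[0,-0.0025,0.036],"roll":0},{"jaw":0.2,"delta_pos":[0,-0.0025,0.039],"roll":0},{"jaw":0.2,"delta_pos":[0,-0.0025,0.039],"roll":0},{"jaw":0.2,"delta_pos":[0,-0.0025,0.039],"roll":0}]'; python3 -c "
from h import *
print(np.mean([ (snapshot('wrist'),state()['eef_pos'])[1] for i in range(5)],0))
go(558.5,196.4,195,-75.8)"
```

```text
time: 11.93
eef_pos: [558.1, 196.9, 213.9]
eef_rot: [[0.969, 0.245, 0.0], [0.245, -0.969, -0.0], [0.0, 0.0, -1.0]]
force: [0.5, 0.3, -7.7]
width: 0.317
grasp_force: 35.0
[558.20846012 196.88045264 214.26682204]
pos [558.2 196.9 214.2] yaw -75.8 F [-0.1  0.5 -7. ] w 0.318 gf 35.0 t 12.18 q [16. 23. 81. -0. 76. 92.]
delta m [0.0002 0.0005 0.0192] roll -0.0
```

Very close. I'll lower it slowly and feel for the ball.

```bash
python3 -m inch '[{"jaw":0.2,"delta_pos":[0,0.0004,0.002],"roll":0},{"jaw":0.2,"delta_pos":[0,0.0004,0.004],"roll":0},{"jaw":0.2,"delta_pos":[0,0.0004,0.0055],"roll":0},{"jaw":0.2,"delta_pos":[0,0.0004,0.007],"roll":0},{"jaw":0.2,"delta_pos":[0,0.0004,0.0085],"roll":0}]'; python3 -m inch '[{"jaw":0.2,"delta_pos":[0,0,0.0015],"roll":0},{"jaw":0.2,"delta_pos":[0,0,0.003],"roll":0},{"jaw":0.2,"delta_pos":[0,0,0.0045],"roll":0}]';python3 -m inch '[{"jaw":0.2,"delta_pos":[0,0,0.0015],"roll":0},{"jaw":0.2,"delta_pos":[0,0,0.003],"roll":0},{"jaw":0.2,"delta_pos":[0,0,0.0045],"roll":0}]'
```

```text
time: 12.6
eef_pos: [558.1, 196.4, 205.1]
eef_rot: [[0.969, 0.245, -0.0], [0.245, -0.969, -0.0], [-0.0, 0.0, -1.0]]
force: [-0.0, -0.2, -7.6]
width: 0.318
grasp_force: 35.0
time: 12.85
eef_pos: [558.1, 196.4, 200.7]
eef_rot: [[0.969, 0.245, -0.0], [0.245, -0.969, -0.0], [-0.0, -0.0, -1.0]]
force: [0.1, 0.4, -7.2]
width: 0.32
grasp_force: 35.0
time: 13.1
eef_pos: [558.2, 196.4, 196.2]
eef_rot: [[0.969, 0.245, -0.0], [0.245, -0.969, -0.0], [-0.0, 0.0, -1.0]]
force: [-0.0, -0.8, -7.5]
width: 0.317
grasp_force: 35.0
```

```bash
python3 -m inch '[{"jaw":0.2,"delta_pos":[0,0,0.0015],"roll":0},{"jaw":0.2,"delta_pos":[0,0,0.003],"roll":0},{"jaw":0.2,"delta_pos":[0,0,0.0045],"roll":0},{"jaw":0.2,"delta_pos":[0,0,0.006],"roll":0}]';python3 -m inch '[{"jaw":0.2,"delta_pos":[0,0,0.0015],"roll":0},{"jaw":0.2,"delta_pos":[0,0,0.003],"roll":0},{"jaw":0.2,"delta_pos":[0,0,0.0045],"roll":0},{"jaw":0.2,"delta_pos":[0,0,0.006],"roll":0},{"jaw":0.2,"delta_pos":[0,0,0.0075],"roll":0}]'; python3 -m inch '[{"jaw":0.2,"delta_pos":[0,0,0.0015],"roll":0},{"jaw":0.2,"delta_pos":[0,0,0.003],"roll":0},{"jaw":0.2,"delta_pos":[0,0,0.0045],"roll":0}]'
```

```text
time: 13.43
eef_pos: [558.2, 196.5, 190.2]
eef_rot: [[0.969, 0.245, 0.0], [0.245, -0.969, 0.0], [0.0, 0.0, -1.0]]
force: [-0.1, 0.1, -7.6]
width: 0.317
grasp_force: 35.0
time: 13.85
eef_pos: [558.2, 196.4, 182.7]
eef_rot: [[0.969, 0.245, -0.0], [0.245, -0.969, -0.0], [-0.0, 0.0, -1.0]]
force: [0.0, 0.0, -7.4]
width: 0.316
grasp_force: 35.0
time: 14.1
eef_pos: [558.2, 196.5, 178.2]
eef_rot: [[0.969, 0.245, 0.0], [0.245, -0.969, 0.0], [0.0, 0.0, -1.0]]
force: [0.3, -0.6, -7.8]
width: 0.319
grasp_force: 35.0
```

```bash
python3 -m inch '[{"jaw":0.2,"delta_pos":[0,0,0.001],"roll":0},{"jaw":0.2,"delta_pos":[0,0,0.002],"roll":0},{"jaw":0.2,"delta_pos":[0,0,0.003],"roll":0},{"jaw":0.2,"delta_pos":[0,0,0.004],"roll":0},{"jaw":0.2,"delta_pos":[0,0,0.005],"roll":0},{"jaw":0.2,"delta_pos":[0,0,0.006],"roll":0}]';python3 -m inch '[{"jaw":0.2,"delta_pos":[0,0,0.001],"roll":0},{"jaw":0.2,"delta_pos":[0,0,0.002],"roll":0},{"jaw":0.2,"delta_pos":[0,0,0.003],"roll":0},{"jaw":0.2,"delta_pos":[0,0,0.004],"roll":0}]'
python3 - <<'E'
from h import *
go()
s=snapshot('side');cv2.imwrite("pics/s4c.png",cv2.resize(s["color"][170:400,250:460,::-1],None,fx=2.6,fy=2.6))
E
```

```text
time: 14.6
eef_pos: [558.2, 196.5, 172.3]
eef_rot: [[0.969, 0.245, 0.0], [0.245, -0.969, 0.0], [0.0, -0.0, -1.0]]
force: [0.5, -0.7, -7.3]
width: 0.318
grasp_force: 35.0
time: 14.93
eef_pos: [558.2, 196.5, 168.4]
eef_rot: [[0.969, 0.245, 0.0], [0.245, -0.969, 0.0], [0.0, -0.0, -1.0]]
force: [-0.6, -0.4, -6.1]
width: 0.319
grasp_force: 35.0
pos [558.2 196.5 168.4] yaw -75.8 F [-0.6 -0.4 -6.1] w 0.319 gf 35.0 t 14.93 q [16. 25. 84.  0. 71. 92.]
delta m [0. 0. 0.] roll None
```

View pics/s4c.png

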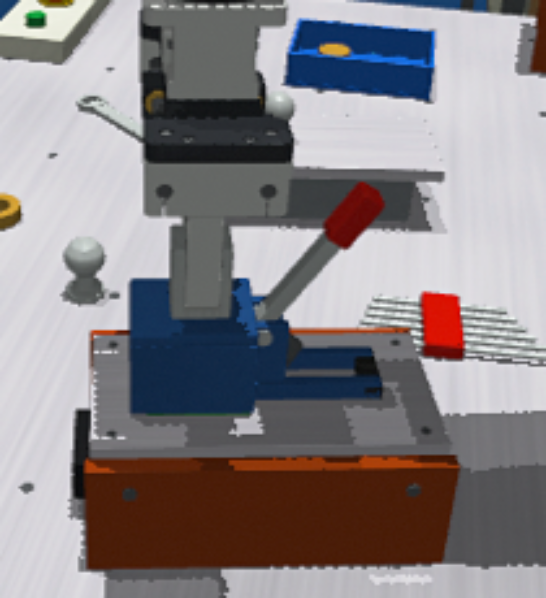

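The coupler is over the ball, almost on the deck; a thin green line of the seat shows at (215,412). The seat spring is just starting to be felt. Now the last 5 mm, slowly.

```bash
python3 -m inch '[{"jaw":0.2,"delta_pos":[0,0,0.0007],"roll":0},{"jaw":0.2,"delta_pos":[0,0,0.0014],"roll":0},{"jaw":0.2,"delta_pos":[0,0,0.002],"roll":0},{"jaw":0.2,"delta_pos":[0,0,0.0025],"roll":0},{"jaw":0.2,"delta_pos":[0,0,0.003],"roll":0}]';python3 -m inch '[{"jaw":0.2,"delta_pos":[0,0,0.0005],"roll":0},{"jaw":0.2,"delta_pos":[0,0,0.001],"roll":0},{"jaw":0.2,"delta_pos":[0,0,0.001],"roll":0}]'
```

```text
time: 15.4
eef_pos: [558.2, 196.5, 165.4]
eef_rot: [[0.969, 0.245, 0.0], [0.245, -0.969, 0.0], [0.0, -0.0, -1.0]]
force: [-0.1, -0.6, -5.5]
width: 0.315
grasp_force: 35.0
time: 15.65
eef_pos: [558.2, 196.5, 165.0]
eef_rot: [[0.969, 0.245, 0.001], [0.245, -0.969, 0.0], [0.001, -0.0, -1.0]]
force: [-3.6, -0.8, 2.0]
width: 0.313
grasp_force: 35.0
```

```bash
python3 -m inch '[{"jaw":0.2,"delta_pos":[0,0,0.0005],"roll":0},{"jaw":0.2,"delta_pos":[0,0,0.0005],"roll":0}]'; python3 -m inch '[{"jaw":0.2,"delta_pos":[0,0,0.0005],"roll":0},{"jaw":0.2,"delta_pos":[0,0,0.0005],"roll":0}]'
```

```text
time: 15.82
eef_pos: [558.3, 196.5, 164.8]
eef_rot: [[0.969, 0.245, 0.001], [0.245, -0.969, 0.0], [0.001, 0.0, -1.0]]
force: [-6.2, -0.6, 6.9]
width: 0.321
grasp_force: 35.0
time: 15.98
eef_pos: [558.3, 196.5, 164.7]
eef_rot: [[0.969, 0.245, 0.001], [0.245, -0.969, 0.0], [0.001, 0.0, -1.0]]
force: [-7.4, -1.6, 10.0]
width: 0.319
grasp_force: 35.0
```

```bash
python3 -m inch '[{"jaw":0.2,"delta_pos":[0,0,0.0007],"roll":0},{"jaw":0.2,"delta_pos":[0,0,0.0007],"roll":0},{"jaw":0.2,"delta_pos":[0,0,0.0007],"roll":0}]'
python3 - <<'E'
from h import *
s=state();print(s["wrist_torque"])
s=snapshot('side');W=world(s);c=s["color"].astype(int);R,G,B=c[...,0],c[...,1],c[...,2]
x=np.array([.969,.245])
d=(W[...,:2]-[558.2,196.5])@x; l=(W[...,:2]-[558.2,196.5])@np.array([-.245,.969]);Z=W[...,2]
blue=(B>R+30)&(abs(l)<45)&(Z>70)
for a,b in((-30,-10),(10,35)):
    m=blue&(d>a)&(d<b);print("head",a,np.nanpercentile(Z[m],[2,95]).round(1))
for a in(-105,-90,-75,-60,-45):
    m=blue&(d>a)&(d<a+15);print("tail",a,np.nanpercentile(Z[m],[5,50,95]).round(1),m.sum())
deck=(abs(R-B)<25)&(abs(l)<50)&(Z>70)&(Z<95)
for a in(-130,-90,-60,40):
    m=deck&(d>a)&(d<a+20);print("deck",a,np.median(Z[m]).round(1),m.sum())
print("green px",((G>R+40)&(W[...,1]>100)&(abs(d)<60)&(abs(l)<60)).sum())
E
```

```text
time: 16.23
eef_pos: [558.3, 196.5, 164.6]
eef_rot: [[0.969, 0.245, 0.001], [0.245, -0.969, 0.0], [0.001, 0.0, -1.0]]
force: [-9.5, -2.0, 14.9]
width: 0.317
grasp_force: 35.0
[-0.67744637  1.99511409 -0.06100549]
head -30 [ 83.7 138.3]
head 10 [ 84.2 138.2]
tail -105 [84.1 92.2 94. ] 108
tail -90 [83.7 91.  94.8] 158
tail -75 [82.9 90.  93.9] 157
tail -60 [ 82.9  94.  131.9] 168
tail -45 [ 85.1 109.1 134.4] 261
deck -130 81.4 508
deck -90 81.5 312
deck -60 81.4 193
deck 40 81.6 517
green px 121
```

```bash
python3 -m inch '[{"jaw":0.2,"delta_pos":[0,0,-0.0005],"roll":0},{"jaw":0.2,"delta_pos":[0,0,-0.0005],"roll":0}]' 15; python3 -m inch '[{"jaw":0.2,"delta_pos":[0,0,0],"roll":0},{"jaw":0.2,"delta_pos":[0,0,0],"roll":0}]' 7;  python3 -m inch '[{"jaw":0.2,"delta_pos":[0,0,0],"roll":0},{"jaw":0.2,"delta_pos":[0,0,0],"roll":0},{"jaw":0.2,"delta_pos":[0,0,0],"roll":0}]' 4
python3 - <<'E'
from h import *
st=state();print(st["wrist_torque"])
s=snapshot('side');W=world(s);c=s["color"].astype(int);R,G,B=c[...,0],c[...,1],c[...,2]
d=(W[...,:2]-[558.2,196.5])@np.array([.969,.245]); l=(W[...,:2]-[558.2,196.5])@np.array([-.245,.969]);Z=W[...,2]
g=(G>R+40)&(G>B+20)&(W[...,1]>100)&(abs(d)<70)&(abs(l)<70);print(g.sum())
if g.any():print(np.argwhere(g).min(0),np.argwhere(g).max(0),d[g].min(),d[g].max(),np.median(l[g]),np.median(Z[g]))
blue=(B>R+30)&(abs(l)<45)&(Z>70)
t=blue&(d<-50)&(d>-108)&(Z<100)&(Z>92);h=blue&(Z>132)&(Z<145)
for n,m in(("tail",t),("head",h)):print(n,np.polyfit(d[m],Z[m],1),m.sum())
cv2.imwrite("pics/s5c.png",cv2.resize(s["color"][260:340,280:420,::-1],None,fx=5,fy=5))
E
```

```text
time: 16.45
eef_pos: [558.3, 196.6, 164.7]
eef_rot: [[0.969, 0.245, 0.001], [0.245, -0.969, 0.0], [0.001, -0.0, -1.0]]
force: [-8.5, -1.7, 11.4]
width: 0.318
grasp_force: 15.0
time: 16.62
eef_pos: [558.5, 196.6, 164.5]
eef_rot: [[0.969, 0.245, 0.002], [0.245, -0.969, 0.001], [0.002, -0.0, -1.0]]
force: [-4.3, -1.5, 9.2]
width: 0.323
grasp_force: 7.0
time: 16.87
eef_pos: [558.8, 196.7, 164.3]
eef_rot: [[0.969, 0.245, 0.002], [0.245, -0.969, 0.001], [0.003, -0.0, -1.0]]
force: [-2.7, -0.7, 5.9]
width: 0.32
grasp_force: 4.0
[-0.07422109  0.550215    0.00281511]
0
tail [3.66332445e-03 9.37267879e+01] 222
head [1.94722514e-02 1.36834560e+02] 849
```

View pics/s5c.png

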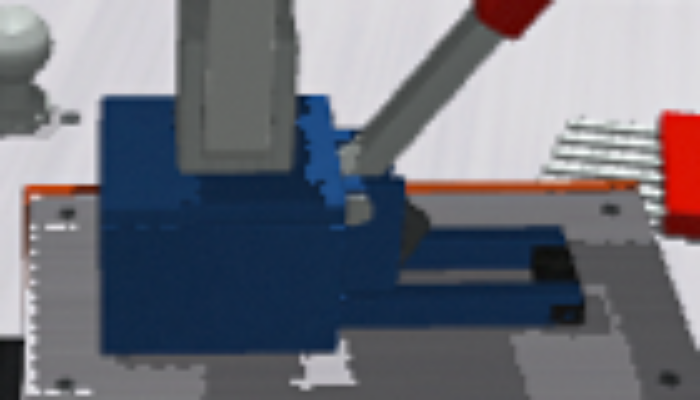

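The green rim is no longer visible, and the coupler sits flat on the deck (tail at (480,290), head flush). The pitch moment has relaxed too. I'll release it, rise, and move over the raised handle with the jaws closed.

```bash
python3 -m inch '[{"jaw":0.55,"delta_pos":[0,0,0],"roll":0},{"jaw":0.55,"delta_pos":[0,0,0],"roll":0},{"jaw":0.55,"delta_pos":[0,0,0],"roll":0},{"jaw":0.55,"delta_pos":[0,0,0],"roll":0},{"jaw":0.55,"delta_pos":[0,0,-0.015],"roll":0},{"jaw":0.55,"delta_pos":[0,0,-0.045],"roll":0},{"jaw":0.55,"delta_pos":[0,0,-0.085],"roll":0},{"jaw":0.55,"delta_pos":[0,0,-0.12],"roll":0},{"jaw":0.55,"delta_pos":[-0.04,0,-0.14],"roll":0},{"jaw":0.55,"delta_pos":[-0.08,0,-0.14],"roll":0}]'; python3 -m inch '[{"jaw":0,"delta_pos":[-0.02,0,0],"roll":0},{"jaw":0,"delta_pos":[-0.02,0,0],"roll":0},{"jaw":0,"delta_pos":[-0.02,0,0],"roll":0},{"jaw":0,"delta_pos":[-0.02,0,0],"roll":0}]' 20
python3 - <<'E'
from h import *
v,u=np.mgrid[0:480,0:640]
s=snapshot('wrist');W=world(s);c=s['color'].astype(int);R,G,B=c[...,0],c[...,1],c[...,2]
O=np.array([558.3,196.6]);d=(W[...,:2]-O)@np.array([.969,.245]); l=(W[...,:2]-O)@np.array([-.245,.969]);Z=W[...,2]
def rep(n,m):print(n,m.sum(),*[np.nanpercentile(a[m],[2,50,98]).round(1) for a in(d,l,Z)]) if m.any() else print(n,0)
near=(abs(l)<60)&(d>-140)&(d<70)
rep("block",near&(abs(R-B)<30)&(Z>178)&(Z<190)&(v<270))
rep("head",near&(B>R+30)&(Z>132)&(Z<145))
rep("red",near&(R>100)&(G<80)&(Z>130)&(Z<240))
rep("green",near&(G>R+40)&(G>B+20)&(Z>70))
print(s['view'][2].round(2))
O3=O+np.array([.969,.245])*-70
go(O3[0],O3[1],226,-75.8)
E
```

```text
time: 17.75
eef_pos: [482.5, 177.2, 306.2]
eef_rot: [[0.97, 0.245, 0.005], [0.245, -0.97, 0.001], [0.005, -0.0, -1.0]]
force: [0.3, 0.3, 0.3]
width: 0.55
grasp_force: 0.0
time: 18.08
eef_pos: [462.8, 172.3, 303.2]
eef_rot: [[0.969, 0.245, 0.0], [0.245, -0.969, 0.0], [0.0, 0.0, -1.0]]
force: [0.1, -0.6, 0.2]
width: 0.301
grasp_force: 0.0
block 2253 [-68.6  -1.6  14.7] [-14.2   0.2  14.2] [180.2 182.6 184.1]
head 4478 [-45.    2.1  37.2] [-27.8   0.1  27.8] [132.6 136.6 138.1]
red 979 [-97.1 -81.8 -70.3] [-7.9  0.2  8. ] [187.9 205.3 214.5]
green 0
[ 2.2000e-01  6.0000e-02  9.7000e-01 -5.7893e+02]
pos [463.  172.3 302.8] yaw -75.81 F [-0.1  0.3  0.3] w 0.255 gf 0.0 t 18.13 q [16.  7. 89. -0. 84. 92.]
delta m [ 0.0284 -0.0002  0.0768] roll -0.01
```

```bash
python3 -m inch '[{"jaw":0,"delta_pos":[0.015,0,0],"roll":0},{"jaw":0,"delta_pos":[0.028,0,0.015],"roll":0},{"jaw":0,"delta_pos":[0.028,0,0.04],"roll":0},{"jaw":0,"delta_pos":[0.028,0,0.06],"roll":0},{"jaw":0,"delta_pos":[0.028,0,0.071],"roll":0},{"jaw":0,"delta_pos":[0.028,0,0.076],"roll":0},{"jaw":0,"delta_pos":[0.028,0,0.076],"roll":0}]'; python3 -m inch '[{"jaw":0,"delta_pos":[-0.002,0,0.003],"roll":0},{"jaw":0,"delta_pos":[-0.005,0,0.006],"roll":0},{"jaw":0,"delta_pos":[-0.009,0,0.009],"roll":0},{"jaw":0,"delta_pos":[-0.015,0,0.0145],"roll":0}]'
```

```text
time: 18.72
eef_pos: [489.5, 179.1, 226.3]
eef_rot: [[0.969, 0.245, -0.002], [0.245, -0.969, -0.0], [-0.002, 0.0, -1.0]]
force: [0.1, 0.2, -0.3]
width: 0.003
grasp_force: 0.0
time: 19.05
eef_pos: [475.7, 175.6, 214.5]
eef_rot: [[0.969, 0.245, 0.004], [0.245, -0.969, 0.001], [0.005, -0.0, -1.0]]
force: [1.7, 0.7, 6.4]
width: 0.004
grasp_force: 2.7
```

```bash
python3 -m inch '[{"jaw":0,"delta_pos":[-0.0035,0,0.003],"roll":0},{"jaw":0,"delta_pos":[-0.007,0,0.006],"roll":0},{"jaw":0,"delta_pos":[-0.010,0,0.009],"roll":0},{"jaw":0,"delta_pos":[-0.013,0,0.012],"roll":0},{"jaw":0,"delta_pos":[-0.016,0,0.0155],"roll":0},{"jaw":0,"delta_pos":[-0.019,0,0.019],"roll":0}]'; python3 -m inch '[{"jaw":0,"delta_pos":[-0.0025,0,0.0035],"roll":0},{"jaw":0,"delta_pos":[-0.005,0,0.007],"roll":0},{"jaw":0,"delta_pos":[-0.0072,0,0.011],"roll":0},{"jaw":0,"delta_pos":[-0.0095,0,0.015],"roll":0},{"jaw":0,"delta_pos":[-0.0113,0,0.019],"roll":0},{"jaw":0,"delta_pos":[-0.013,0,0.023],"roll":0}]'
```

```text
time: 19.55
eef_pos: [456.6, 170.8, 193.7]
eef_rot: [[0.969, 0.245, 0.001], [0.245, -0.969, 0.0], [0.001, -0.0, -1.0]]
force: [5.2, 1.6, 2.3]
width: 0.003
grasp_force: 2.4
time: 20.05
eef_pos: [443.9, 167.5, 170.4]
eef_rot: [[0.969, 0.245, 0.001], [0.245, -0.969, 0.0], [0.001, -0.0, -1.0]]
force: [4.8, 0.1, 4.7]
width: 0.004
grasp_force: 2.5
```

Handle following. I'll continue to the stop.

```bash
python3 -m inch '[{"jaw":0,"delta_pos":[-0.0015,0,0.003],"roll":0},{"jaw":0,"delta_pos":[-0.0025,0,0.006],"roll":0},{"jaw":0,"delta_pos":[-0.0032,0,0.008],"roll":0}]'; python3 -m inch '[{"jaw":0,"delta_pos":[-0.0005,0,0.002],"roll":0},{"jaw":0,"delta_pos":[-0.001,0,0.004],"roll":0}]'; python3 -m inch '[{"jaw":0,"delta_pos":[-0.0005,0,0.001],"roll":0},{"jaw":0,"delta_pos":[-0.0005,0,0.002],"roll":0}]'
```

```text
time: 20.3
eef_pos: [440.6, 166.7, 162.3]
eef_rot: [[0.969, 0.245, -0.0], [0.245, -0.969, -0.0], [-0.0, -0.0, -1.0]]
force: [2.9, 2.0, 4.5]
width: 0.005
grasp_force: 2.5
time: 20.47
eef_pos: [439.8, 166.5, 158.5]
eef_rot: [[0.969, 0.245, 0.0], [0.245, -0.969, 0.0], [0.0, -0.0, -1.0]]
force: [3.6, 0.7, 4.8]
width: 0.003
grasp_force: 2.5
time: 20.63
eef_pos: [439.2, 166.3, 156.5]
eef_rot: [[0.969, 0.245, -0.0], [0.245, -0.969, -0.0], [-0.0, 0.0, -1.0]]
force: [3.1, 0.7, 5.0]
width: 0.006
grasp_force: 2.6
```

```bash
python3 -m inch '[{"jaw":0,"delta_pos":[0,0,0.001],"roll":0},{"jaw":0,"delta_pos":[0,0,0.002],"roll":0}]'; python3 -m inch '[{"jaw":0,"delta_pos":[0,0,0.001],"roll":0},{"jaw":0,"delta_pos":[0,0,0.0015],"roll":0}]'; python3 -m inch '[{"jaw":0,"delta_pos":[0,0,0.001],"roll":0},{"jaw":0,"delta_pos":[0,0,0.001],"roll":0}]'
```

```text
time: 20.8
eef_pos: [439.0, 166.3, 154.5]
eef_rot: [[0.969, 0.245, -0.001], [0.245, -0.969, -0.0], [-0.001, 0.0, -1.0]]
force: [1.0, -0.5, 5.2]
width: 0.002
grasp_force: 2.6
time: 20.97
eef_pos: [438.9, 166.3, 152.9]
eef_rot: [[0.969, 0.245, -0.001], [0.245, -0.969, -0.0], [-0.001, 0.0, -1.0]]
force: [0.8, 1.1, 5.6]
width: 0.006
grasp_force: 2.8
time: 21.13
eef_pos: [438.9, 166.3, 152.0]
eef_rot: [[0.969, 0.245, -0.001], [0.245, -0.969, -0.0], [-0.001, 0.0, -1.0]]
force: [-0.8, -0.7, 7.7]
width: 0.007
grasp_force: 3.9
```

```bash
python3 -m inch '[{"jaw":0,"delta_pos":[0,0,0.0007],"roll":0},{"jaw":0,"delta_pos":[0,0,0.0007],"roll":0},{"jaw":0,"delta_pos":[0,0,0.0007],"roll":0}]'; python3 -m inch '[{"jaw":0,"delta_pos":[0,0,0.0005],"roll":0},{"jaw":0,"delta_pos":[0,0,0.0005],"roll":0},{"jaw":0,"delta_pos":[0,0,0.0005],"roll":0}]'
```

```text
time: 21.38
eef_pos: [438.9, 166.3, 151.7]
eef_rot: [[0.969, 0.245, -0.001], [0.245, -0.969, -0.0], [-0.001, 0.0, -1.0]]
force: [-3.0, -1.3, 11.5]
width: 0.004
grasp_force: 5.8
time: 21.63
eef_pos: [438.9, 166.3, 151.5]
eef_rot: [[0.969, 0.245, -0.001], [0.245, -0.969, -0.0], [-0.001, 0.0, -1.0]]
force: [-3.9, -1.2, 14.5]
width: 0.008
grasp_force: 7.5
```

The handle is on its stop, with stiff contact at 14.5 N. I'll retreat and inspect.

```bash
python3 -m inch '[{"jaw":0,"delta_pos":[0,0,-0.005],"roll":0},{"jaw":0,"delta_pos":[0,0,-0.03],"roll":0},{"jaw":0,"delta_pos":[0,0,-0.07],"roll":0},{"jaw":0,"delta_pos":[0,0,-0.11],"roll":0},{"jaw":0,"delta_pos":[-0.03,0,-0.15],"roll":0},{"jaw":0,"delta_pos":[-0.05,0,-0.15],"roll":0},{"jaw":0,"delta_pos":[-0.05,0,-0.15],"roll":0},{"jaw":0,"delta_pos":[-0.05,0,-0.15],"roll":0}]'
python3 - <<'E'
from h import *
v,u=np.mgrid[0:480,0:640]
O=np.array([558.3,196.6])
for n in("wrist","side"):
    s=snapshot(n);W=world(s);c=s['color'].astype(int);R,G,B=c[...,0],c[...,1],c[...,2]
    d=(W[...,:2]-O)@np.array([.969,.245]); l=(W[...,:2]-O)@np.array([-.245,.969]);Z=W[...,2]
    near=(abs(l)<48)&(d>-145)&(d<70)
    for k,m in(("block",(abs(R-B)<30)&(Z>178)&(Z<190)),("head",(B>R+30)&(Z>132)&(Z<145)),("red",(R>90)&(G<70)&(Z>100)&(Z<240)),("green",(G>R+40)&(G>B+20)&(Z>70)),("tail",(B>R+30)&(Z<98)&(Z>88)&(d<-45))):
        m=m&near;print(n,k,m.sum(),*([np.nanpercentile(a[m],[2,50,98]).round(1) for a in(d,l,Z)] if m.any() else []))
cv2.imwrite("pics/s6c.png",cv2.resize(s["color"][190:400,250:460,::-1],None,fx=2.8,fy=2.8))
go()
E
```

```text
time: 22.3
eef_pos: [390.0, 154.0, 301.0]
eef_rot: [[0.969, 0.245, -0.0], [0.245, -0.969, -0.0], [-0.0, -0.0, -1.0]]
force: [0.8, -0.0, 0.8]
width: 0.004
grasp_force: 0.0
wrist block 551 [-18.2 -15.7 -12.1] [-14.    0.2  14.1] [178.7 182.2 184.2]
wrist head 2895 [-47.4 -21.9   2.4] [-27.7   0.2  27.7] [132.3 136.4 138.2]
wrist red 854 [-139.5 -123.3 -106.2] [-8.2  0.3  8.7] [129.5 132.3 134. ]
wrist green 0
wrist tail 1113 [-106.9  -77.5  -50.2] [-17.5  10.2  17.5] [90.9 92.6 94.3]
side block 333 [-15.5   1.   16.9] [-13.3   5.9  16.8] [178.7 183.5 184.9]
side head 891 [-44.9   7.7  39.3] [-24.9  15.5  30.4] [132.7 137.5 139.3]
side red 217 [-137.9 -120.5 -104.9] [-7.   5.8 10.6] [120.7 133.1 134.9]
side green 0
side tail 433 [-105.8  -77.8  -47.3] [-17.3  12.8  19.4] [88.3 93.  95.2]
pos [390.8 154.1 300. ] yaw -75.8 F [ 0.2 -0.5 -0.2] w 0.004 gf 0.0 t 22.4 q [ 17.  -3. 100.  -0.  83.  92.]
delta m [0. 0. 0.] roll None
```

View pics/s6c.png

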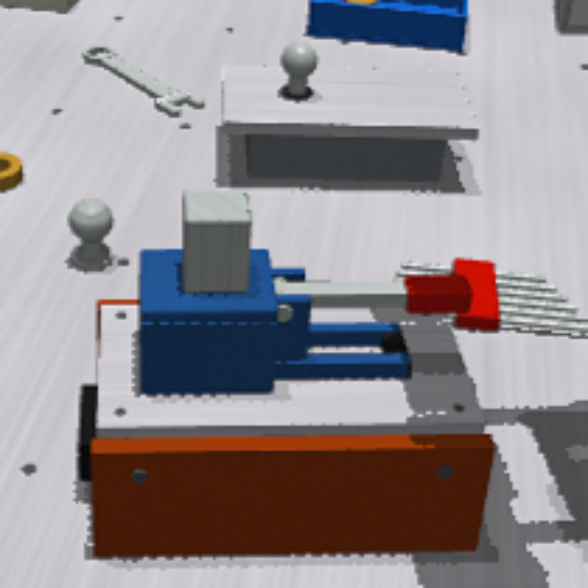

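The coupler sits flat on the station deck (head at (205,320)) with the handle level at (430,293). Its grip top reads about 133 mm, the fully-down height, and no green is showing. Handing in.

```bash
python3 -c "
from h import *
print(finish_job())"
```

```text
the job is handed in; nothing more can be done
None
```

I moved the coupler from the parking stand to the test station and locked it: it sits flat and fully home on the deck with the handle fully down. I let go, touched nothing else, and handed the job in at about 22 s.

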